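Click a push-to-turn beam attenuator to its marked setting

TASK

On the white beam attenuator, press the knob in until it rests lightly on its bottom stop, which unlocks it, and click it round clockwise, counting the clicks, until its pointer line stands at the tall black marker button on the scale; then let the knob spring back up so that it locks there, and let go. Do not force the knob against its lock or its bottom stop, and leave the other things on the table alone.

Things in the scene. Friction and masses are not known exactly. Their poses are not given: they have to be found in the camera images.
- knob_grip (a point): Grip point of the black knob, on its vertical turning axis. The knob is an upright bar 62 mm long, 14 mm wide, 34 mm high on a round skirt (76 mm across, 8 mm thick). This point lies 24 mm above the skirt's top face, 10 mm below the bar's top. The bar runs along this point's x axis, the white pointer line on its -x half; z is up. Take it by its 14 mm width from above.
- unit: Beam attenuator: fixed white housing 150 x 150 mm, 64 mm high; origin at the centre of its underside, z up. The knob's axis stands at its centre, the skirt's underside 17 mm above its top. Round ports 32 mm in diameter stick 30 mm out of two opposite sides (its x). A scale of 24 degree steps, radius 52 mm, is on top.
- pointer (a point): Point that turns with the knob, 52 mm out from its axis in the direction of the white pointer line, 24 mm below the height of knob_grip. The line from the axis to this point is the pointer direction.
- marker_top (a point): Centre of the top of the marker: black button 14 mm in diameter, 11 mm high, on the housing's top, 52 mm from the knob's axis, 3, 4, 5 or 6 clicks (24 degrees each) clockwise, seen from above, from the pointer's starting direction. The others of these four places carry black stubs 5 mm in diameter, 3 mm high; the other steps are black lines.
- dial (a joint): Turn of the knob, rad: about 0 at the start, growing clockwise seen from above, 0.4189 (24 degrees) per click; stops just before 0 and after 8 clicks. Turning takes up to about 0.1 N m; past half-way it slips on into the next click, and let go between clicks it drops into the nearer one.
- plunger (a joint): How far the knob is pressed down, m. A weak spring resists with 4 to 8 N. At 0 it is up and locked against turning (about 6 degrees of play). It ends on a hard bottom stop, 0.0055 to 0.0145 down, which differs each time and must be felt; within 0.0015 above the stop it is free to turn. So press until it rests lightly on the stop, some 11 N in all. Let go at a click, it springs up and locks.
- gate: Lock crown and bottom stop inside the housing, out of sight under the knob, loaded when the knob is twisted while locked or pressed onto the stop; it bears 12 N at most (so some 17 N on the knob). Origin at the centre of the housing's underside, which tells nothing of the stop's height.
- objective: Bystander: steel microscope objective, 32 mm in diameter, 53 mm high, standing on the table; origin at the centre of its underside.
- slide_case: Bystander: grey case for glass slides, 85 x 40 x 26 mm, long along its x; origin at the centre of its underside.
- driver: Bystander: screwdriver 150 mm long lying on the table along its x; origin under its middle.
There are look-alikes about, which are no part of the job. Of the things like the unit, leave any that is orange or purple; of the rest the larger one is meant.

How it is judged (in metres and radians):
On the way, in this order (a step that is already met when the one before it is completed fails the run):
1. the knob is pressed in far enough to unlock, before any click (value of joint plunger above 0.0035 m and value of joint dial below 0.21 rad), for 0.05 s.
2. the pointer stands at the marker (horizontal distance between pointer and marker_top below 0.008 m), for 0.2 s.
At the end, for the whole second after the job is handed in: The knob rests at the click where its pointer meets the marker (the point 52 mm out within 8 mm of the marker's centre, which is less than half a click), is up and locked (pressed less than 1.2 mm) and still (horizontal distance between pointer and marker_top below 0.008 m and value of joint plunger below 0.0012 m and velocity of joint dial between -0.05 and 0.05 rad/s); the robot touches nothing.
It fails at once if the knob is forced against its lock or bottom stop with more than 12 N (contact force between gate and anything else above 12 N).
It fails at once if a bystander is shifted by more than 20 mm (distance of any of objective, slide_case, driver from where it was at the start of the episode above 0.02 m).
It also fails if it takes over 72 s, if anything falls off the work surface, if the arm or the gripper's body presses on something with over 40 N, if the wrist force passes 120 N, or if a joint passes its speed limit or range.

ROBOT

A 6-joint arm with a two-finger parallel gripper is mounted at the origin on the work surface. World frame = base frame: x ahead of the robot, y to its left, z up, the work surface at z = 0. Lengths are in m, angles in degrees, forces in N, time in s.
With the tool pointing down it reaches from about 0.375 to 0.9 m from the base axis. Payload 3.1 kg.
Tool frame: the origin (TCP) lies midway between the tips of the shut fingers; the grasp point (between the pads) lies 19 mm behind it; x points along the fingers, z is the direction in which the jaws open and shut, and the axes are right-handed (so a half turn about x gives the same grasp; the last joint's range is limited). The gripper opens to 87 mm and grips with 3 to 60 N. Pads are 19 mm wide; open, the fingers measure 117 mm over their backs; the gripper's body (75 mm by 190 mm) begins 51 mm behind the grasp point.
Start: joints at [60.418, 30.224, 82.088, -0, 67.689, -10.227], TCP at [0.207, 0.59, 0.223] pointing down, gripper open.
Joint ranges: [-176.69, 176.69], [-43.24, 126.21], [12.49, 139.97], [-82, 262], [0, 151.66], [-163.58, 163.58]. Speed limits (degrees/s): [159.86, 159.86, 180, 180, 180, 180].

INTERFACE

Orientations are given as a 3x3 rotation matrix whose columns are the frame's x, y, z axes.
In Python, from rig import * gives the robot as it stands.
- The arm moves only by the tool play_rows, never from a script. Its argument "rows" is a list that holds one entry, the list of rows, each a list of 7 numbers: the shift along the tool's x, y, z in m, then the turn, a rotation vector about the tool's x, y, z in degrees, then the finger opening in m, from 0 to 0.087. A call has 1 to 12 rows; each row is the pose to reach, as a shift and turn from the pose commanded when the call began, along the tool's axes at that moment; what a row does not reach only later rows make up. A row lasts 1/10 s, in which the tool goes at most 50 mm and 8.59 degrees, less where a joint would pass 70% of its speed; a pose out of reach is approached as far as the arm can. A call with a gripper value outside its range is refused whole. The fingers move at their own pace and stop on an object; the grip force is fixed at half the most. Time passes only in rows, so rows that repeat a pose let the fingers close. It gives the time, the measured TCP pose, the force and the opening at its end, in the units of the state.
- read_state(): the state, without advancing time (a new reading comes with each control period).
- capture(name): name is "scene" or "top"; returns a dict with "pixels" (384x512x3 uint8, red, green, blue), "intrinsics" (3x3 intrinsics, pixels), "rvec" (rotation vector, rad) and "tvec" (3), from world to camera coordinates, as OpenCV has them. Camera axes: x right, y down, z forward; pixel columns grow to the right and rows downward; lengths in m; the calibration is good to about 2 mm. A picture is of the moment at which its call begins. There is no depth.
- hand_in(): hands the job in, once; it reports no verdict.
Trained networks look in the newest picture that a camera, given by its name, has taken for a name from the list of things; names that differ only in an ending like _2 or _b are one class to them, and where a whole thing is asked for, a point or a joint stands for the part that bears it (a point fixed in the world has none). Each returns a list of dicts, best first, with "p" (0 to 1); they miss things now and then, are a little off and sometimes report something else, mostly with a low value. They report only what shows in the picture. A call takes as long as a camera call. They do not tell look-alikes from the thing itself.
- trace(camera, target): "mask" (384x512 bool, what is visible of it) and "at" ([column, row] in pixels, amid what is visible of it).
The state is a dict: "time_s": time; "joint_positions": joint angles; "qvel": joint speeds; "tau": joint torques, N m; "position": TCP position; "tcp_rot": TCP orientation; "force": force on the tool from outside, world axes, zero at the start; "moment": the same for the moment, N m; "opening": opening from 0.0 (shut) to 1.0 (fully open).
Only numpy, scipy, OpenCV 4.12 (cv2) and the standard library are available. Lean on these libraries where they do the work, as an engineer would, in place of code of your own. Each camera call takes 0.05 s, during which the arm holds its last target.

## Working session

There is one attempt and no reset: what is moved stays moved. The work goes in short steps, Python scripts to look and compute and a tool call to move; the robot and the scene stay as the last step left them, time stands still between calls to the robot, and variables do not carry over. Pictures are saved under pics/ and viewed, and the job is handed in when it is done.

Besides the shell and the picture viewer there is one more tool, called after "Emit:" as name(argument=value, ...), one argument or row to a line, values as JSON. play_rows: Moves the arm, as the interface text tells. Its arguments: {"type":"object","properties":{"rows":{"type":"array"}},"required":["rows"]}

```bash
mkdir -p pics; python3 - <<'E'
from rig import *
import cv2
for n in ("scene","top"):
    c=capture(n); cv2.imwrite(f"pics/{n}0.png",c["pixels"][:,:,::-1]); print(n,c["intrinsics"],c["rvec"],c["tvec"])
    for t in ("unit","knob_grip","pointer","marker_top","gate","objective","slide_case","driver"):
        print(t,[(round(d["p"],2),[round(float(v),1) for v in d["at"]],int(d["mask"].sum())) for d in trace(n,t)])
s=read_state();print(s)
E
```

```text
scene [[348.00575568   0.         250.71839916]
 [  0.         348.00575568 187.99182968]
 [  0.           0.           1.        ]] [ 1.75343551  1.46945216 -0.75885304] [-0.16075133 -0.22666708  1.20406802]
unit [(0.91, [256.4, 206.5], 4913), (0.89, [273.9, 151.6], 1465), (0.6, [189.9, 168.4], 1797), (0.44, [318.1, 195.4], 235)]
knob_grip [(0.81, [256.9, 182.2], 756), (0.62, [238.1, 278.3], 1789), (0.55, [187.5, 155.5], 267)]
pointer [(0.9, [236.0, 279.6], 1762), (0.77, [276.0, 141.4], 264), (0.55, [185.6, 155.5], 296)]
marker_top []
gate [(0.66, [319.5, 196.7], 240)]
objective [(0.67, [320.2, 196.0], 291), (0.36, [347.4, 173.3], 334)]
slide_case [(0.7, [169.3, 233.0], 754)]
driver [(0.85, [348.5, 173.7], 325)]
top [[454.99107875   0.         257.52877816]
 [  0.         454.99107875 194.47177287]
 [  0.           0.           1.        ]] [ 2.10555662 -2.14853091  0.23172704] [0.06870951 0.55014073 0.92990258]
unit [(0.95, [206.2, 307.3], 3383), (0.79, [316.6, 293.3], 3239), (0.75, [280.6, 98.7], 4920), (0.6, [245.8, 206.0], 5213)]
knob_grip [(0.96, [204.6, 308.6], 621), (0.91, [3
[... 415 characters left out ...]
  8.20860491e+01,  6.42964643e-04,
        6.76884036e+01, -1.02275260e+01]), 'qvel': array([-0.13409588,  0.09700575,  0.01212553,  0.049362  ,  0.00318362,
       -0.03682627]), 'tau': array([ 2.39102083e-04, -4.39993894e+01, -1.76991534e+01,  6.34879852e-02,
        5.03803301e-02, -1.98488948e-05]), 'position': array([0.20710059, 0.58968929, 0.22257611]), 'tcp_rot': array([[ 2.34307354e-05, -9.43486454e-01,  3.31411091e-01],
       [ 6.23060712e-05,  3.31411092e-01,  9.43486451e-01],
       [-9.99999998e-01, -1.45765836e-06,  6.65501398e-05]]), 'force': array([-0.14079213,  0.02709954,  0.58699796]), 'moment': array([-0.05953428,  0.00868762, -0.00033278]), 'opening': 1.0038066196122628}
```

```bash
python3 -c "
import cv2
for n in ('scene','top'):
    i=cv2.imread(f'pics/{n}0.png'); cv2.imwrite(f'pics/{n}0b.png',cv2.resize(i,(800,600),interpolation=cv2.INTER_CUBIC))"
```

```text
(no output)
```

View pics/scene0b.png

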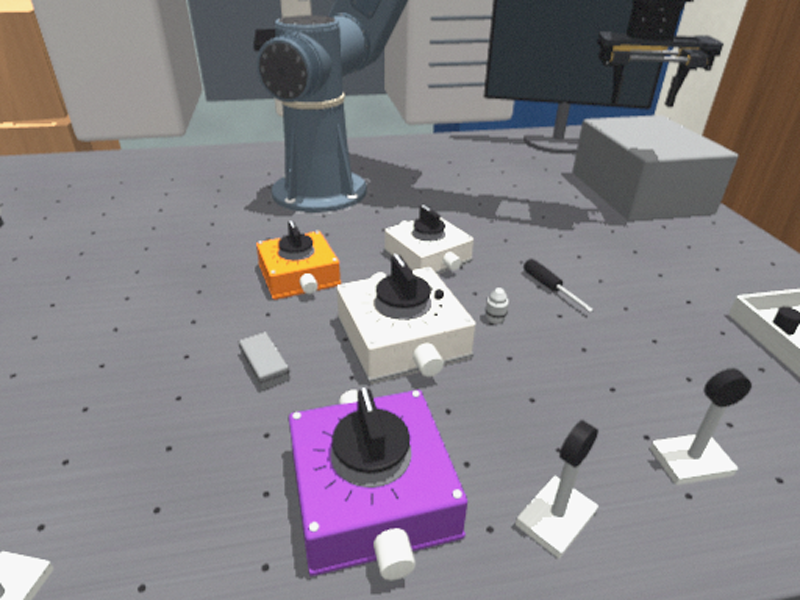

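View pics/top0b.png

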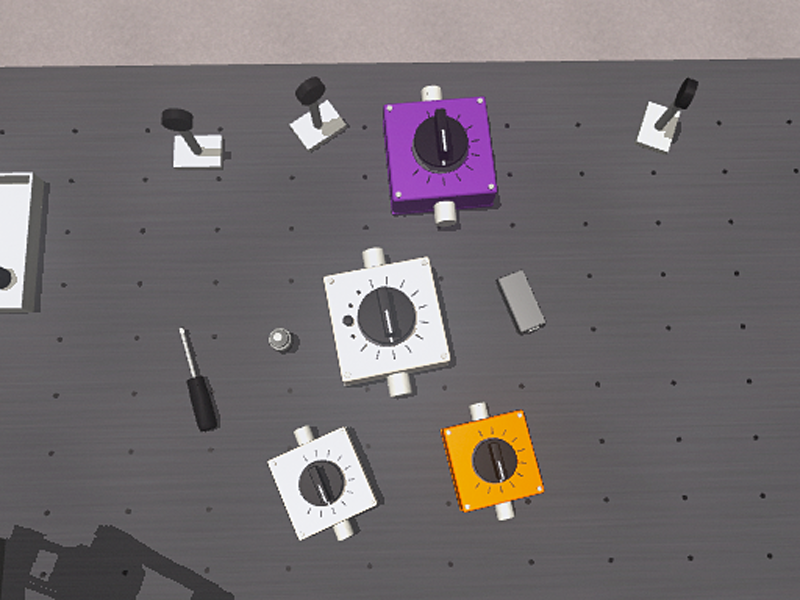

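Candidates at the 800x600 scale of the top picture: purple unit (441,140), orange unit (493,460), small white (322,482) and large white (387,317). The description picks the large white one. Next I'll check a close crop and measure.

```bash
cat > h.py <<'E'
from rig import *
import numpy as np, cv2
def ray(c,uv,z):
    R=cv2.Rodrigues(np.array(c["rvec"],float))[0]; t=np.array(c["tvec"],float).ravel()
    p=cv2.undistortPoints(np.array([[uv]],float),c["intrinsics"],None).ravel()
    d=R.T@np.array([p[0],p[1],1]); o=-R.T@t
    return o+d*(z-o[2])/d[2]
def proj(c,P):
    return cv2.projectPoints(np.array(P,float).reshape(-1,3),np.array(c["rvec"],float),np.array(c["tvec"],float),c["intrinsics"],None)[0].reshape(-1,2)
E
python3 - <<'E'
from h import *
c=capture("top")
x0,y0,w=195,155,104
cr=c["pixels"][y0:y0+w,x0:x0+w,::-1]; 
cv2.imwrite("pics/crop1.png",cv2.resize(cr,(600,600),interpolation=cv2.INTER_CUBIC))
np.save("top.npy",c,allow_pickle=True)
u=[d for d in trace("top","unit") if abs(d["at"][0]-246)<10 and abs(d["at"][1]-206)<12][0]
E
```

```text
(no output)
```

View pics/crop1.png

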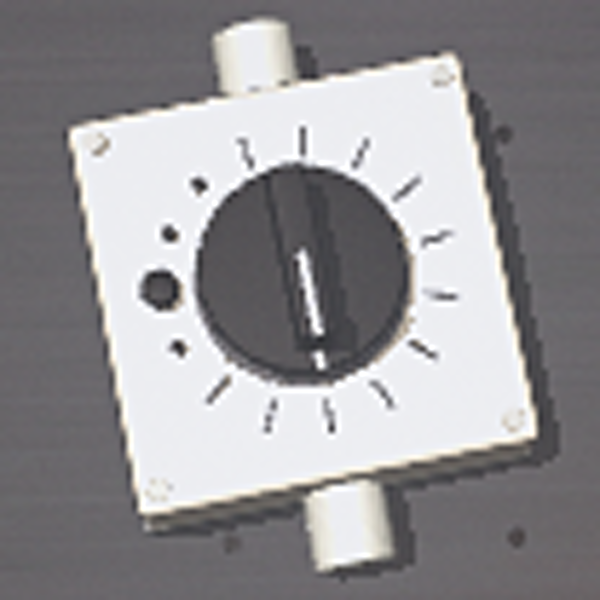

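The crop confirms the large white unit. The pointer line runs down to the scale step at crop (328,413). Going clockwise (towards the left), steps 1 and 2 are lines, step 3 is a stub at (178,347), the marker is at (160,290), then stubs at (170,233) and (198,185). So it is 4 clicks.

```bash
python3 - <<'E'
from h import *
c=np.load("top.npy",allow_pickle=True).item()
f=lambda u,v:(195+(u+.5)*104/600-.5,155+(v+.5)*104/600-.5)
cs=np.array([ray(c,f(*p),.064) for p in [(72,130),(455,58),(535,437),(147,515)]])
print(cs.round(4), np.linalg.norm(np.roll(cs,-1,0)-cs,axis=1))
m=cs.mean(0);print("centre",m)
for k,(p,z) in {"marker":((160,290),.075),"s3":((178,347),.067),"s5":((170,233),.067),"s6":((198,185),.067),"l0":((328,413),.064),"l1":((270,415),.064),"l2":((218,388),.064),"opp":((303,140),.064),"r":((440,295),.064)}.items():
    q=ray(c,f(*p),z)-m; print(k,q[:2].round(4),np.hypot(*q[:2]).round(4),np.degrees(np.arctan2(q[1],q[0])).round(1))
for z,p in ((.123,(302,255)),(.123,(317,330)),(.089,(320,365))):
    q=ray(c,f(*p),z)-m; print(q[:2].round(4),np.degrees(np.arctan2(q[1],q[0])).round(1))
for a,b in (((270,180),(303,345)),((160,290),)*2,):
    pa=ray(c,f(*a),.123);pb=ray(c,f(*b),.123);d=pb-pa;print(np.degrees(np.arctan2(d[1],d[0])))
e=cs[2]-cs[1];print("edge",np.degrees(np.arctan2(e[1],e[0])))
# scene check
s=capture("scene")
print(proj(s,[[m[0],m[1],.123],[m[0],m[1],.064]]))
for d in trace("scene","knob_grip")+trace("scene","pointer"): print(d["p"],d["at"])
cr=s["pixels"][140:250,200:310,::-1]; cr=np.ascontiguousarray(cv2.resize(cr,(600,600),interpolation=cv2.INTER_CUBIC))
def box(P):
    for q in proj(s,P): cv2.circle(cr,tuple(int(round(v)) for v in ((q-[200,140]+.5)*600/110)),3,(0,0,255),-1)
box(cs)
box([[m[0],m[1],.123]])
cv2.imwrite("pics/crop2.png",cr)
E
```

```text
[[ 0.5894  0.1655  0.064 ]
 [ 0.6147  0.0218  0.064 ]
 [ 0.4711 -0.0033  0.064 ]
 [ 0.4456  0.1384  0.064 ]] [0.14587544 0.14571821 0.14401418 0.14634458]
centre [0.53019785 0.08062034 0.064     ]
marker [-0.0039  0.0519] 0.0521 94.3
s3 [-0.0238  0.0459] 0.0517 117.4
s5 [0.0188 0.0485] 0.0521 68.8
s6 [0.0367 0.038 ] 0.0529 46.0
l0 [-0.0488 -0.0085] 0.0495 -170.2
l1 [-0.0491  0.0127] 0.0507 165.5
l2 [-0.0388  0.0316] 0.05 140.8
opp [ 0.0538 -0.0011] 0.0539 -1.2
r [-0.0058 -0.0506] 0.051 -96.5
[-0.001  -0.0001] -176.8
[-0.0274 -0.0048] -170.1
[-0.0347 -0.0057] -170.6
-169.81992755359175
0.0
edge -170.07250230959355
[[257.64505118 170.2343514 ]
 [257.12636101 193.43641377]]
0.74 [259.3, 182.9]
0.6 [189.0, 155.0]
0.59 [272.3, 145.2]
0.56 [236.8, 277.8]
0.7 [187.9, 154.4]
0.62 [234.2, 279.9]
0.61 [272.7, 140.6]
0.58 [257.7, 180.1]
```

View pics/crop2.png

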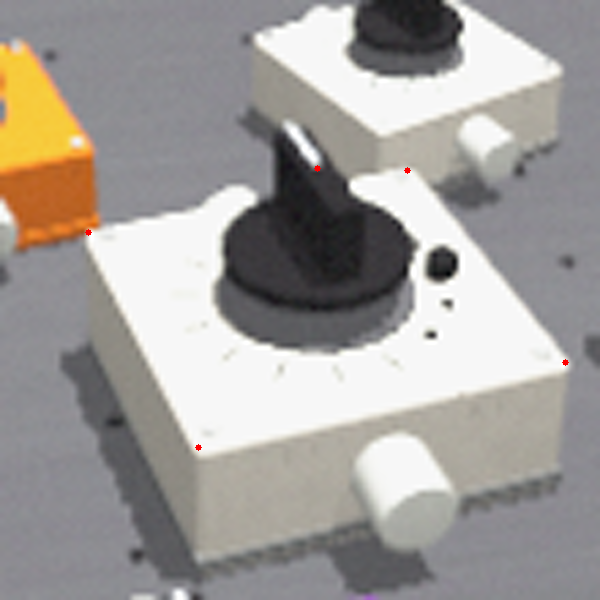

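Centre (0.530, 0.0805), pointer yaw −170°, so the jaw axis should be at yaw 100°. Moving above the knob.

Emit:
play_rows(
  rows=[
    [[0.02,-0.04,-0.031,-3,0,0,0.087],[0.02,-0.08,-0.062,-6,0,0,0.087],[0.02,-0.12,-0.093,-9,0,0,0.087],[0.02,-0.16,-0.125,-12,0,0,0.087],[0.02,-0.2,-0.157,-15,0,0,0.087],[0.02,-0.24,-0.189,-18,0,0,0.087],[0.02,-0.28,-0.22,-21,0,0,0.087],[0.02,-0.32,-0.252,-24,0,0,0.08],[0.02,-0.36,-0.284,-27,0,0,0.07],[0.02,-0.4,-0.315,-29,0,0,0.06],[0.02,-0.44,-0.346,-29.4,0,0,0.05],[0.02,-0.4734,-0.373,-29.4,0,0,0.05]],
  ],
)

```text
time_s: 2.35
position: [0.528, 0.0842, 0.2028]
tcp_rot: [[0.001, -0.985, -0.174], [0.0, -0.174, 0.985], [-1.0, -0.001, 0.0]]
force: [1.0, 0.5, -0.4]
opening: 0.65
```

Emit:
play_rows(
  rows=[
    [[0,0,0,0,0,0,0.05],[0,0,0,0,0,0,0.05],[0,0,0,0,0,0,0.05]],
  ],
)

```text
time_s: 2.65
position: [0.5258, 0.0868, 0.2023]
tcp_rot: [[-0.001, -0.985, -0.175], [0.0, -0.175, 0.985], [-1.0, 0.001, 0.001]]
force: [0.3, 0.2, -0.1]
opening: 0.58
```

```bash
python3 - <<'E'
from h import *
s=read_state();p=s["position"];R=s["tcp_rot"];print(p,R.round(4),s["force"],s["moment"],s["time_s"],s["opening"],s["joint_positions"].round(1))
yaw=np.degrees(np.arctan2(R[1,2],R[0,2]));print("yaw",yaw, "shift",R.T@(np.array([.530,.0805,.095])-p),"turn",yaw-100)
c=capture("scene");cr=c["pixels"][90:250,170:330,::-1];cv2.imwrite("pics/s2.png",cv2.resize(cr,(600,600),interpolation=cv2.INTER_CUBIC))
c=capture("top");cr=c["pixels"][130:290,170:330,::-1];cv2.imwrite("pics/t2.png",cv2.resize(cr,(600,600),interpolation=cv2.INTER_CUBIC))
E
```

```text
[0.52579729 0.08684671 0.20234731] [[-1.400e-03 -9.846e-01 -1.749e-01]
 [ 4.000e-04 -1.749e-01  9.846e-01]
 [-1.000e+00  1.300e-03  7.000e-04]] [ 0.29589661  0.16905618 -0.10478412] [-0.01369811  0.01888942  0.01934897] 2.65 0.5799952462991924 [  -2.7   24.7   96.5    0.    58.9 -102.7]
yaw 100.07002837274025 shift [ 0.10733848 -0.00317128 -0.00705551] turn 0.07002837274025353
```

View pics/s2.png

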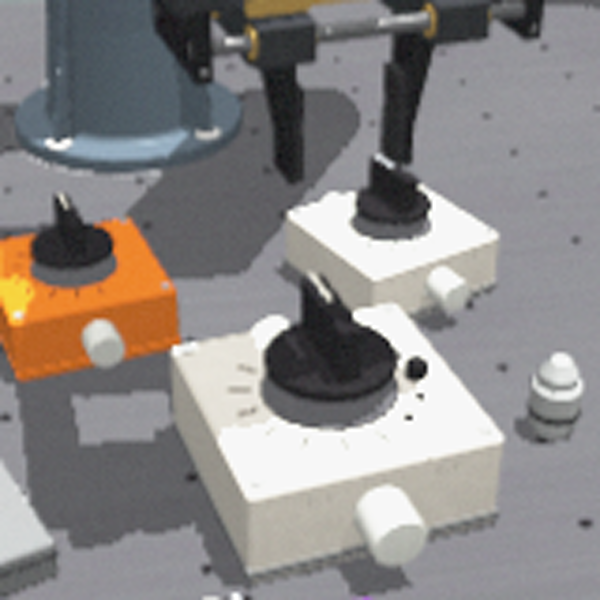

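View pics/t2.png

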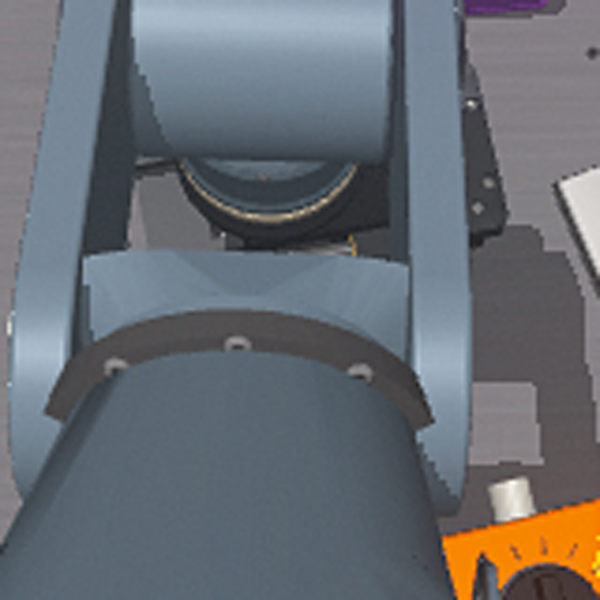

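Emit:
play_rows(
  rows=[
    [[0.02,-0.0032,-0.0071,0,0,0,0.05],[0.05,-0.0032,-0.0071,0,0,0,0.05],[0.05,-0.0032,-0.0071,0,0,0,0.05],[0.05,-0.0032,-0.0071,0,0,0,0.05]],
  ],
)

```text
time_s: 3.15
position: [0.5304, 0.0808, 0.1526]
tcp_rot: [[-0.002, -0.984, -0.176], [0.0, -0.176, 0.984], [-1.0, 0.002, 0.0]]
force: [-0.0, -0.8, -0.2]
opening: 0.572
```

```bash
cat > look.py <<'E'
from h import *
import sys
s=read_state();p=s["position"];R=s["tcp_rot"]
print("pos",p.round(4),"F",s["force"].round(2),"M",s["moment"].round(3),"t",s["time_s"],"op",round(float(s["opening"])*.087,4))
yaw=np.degrees(np.arctan2(R[1,2],R[0,2]));print("yaw",yaw.round(2),"shift",(R.T@(np.array([.530,.0805,.095])-p)).round(4),"tilt",np.degrees(np.arccos(-R[2,0])).round(2))
if len(sys.argv)>1:
    c=capture("scene");cr=np.ascontiguousarray(cv2.resize(c["pixels"][120:220,200:320,::-1],(780,650),interpolation=cv2.INTER_CUBIC))
    cv2.imwrite("pics/%s.png"%sys.argv[1],cr[:600])
E
python3 look.py s3
```

```text
pos [0.5304 0.0808 0.1526] F [-0.04 -0.76 -0.24] M [-0.006 -0.021  0.061] t 3.15 op 0.0498
yaw 100.14 shift [ 0.0576  0.0004 -0.0002] tilt 0.09
```

View pics/s3.png

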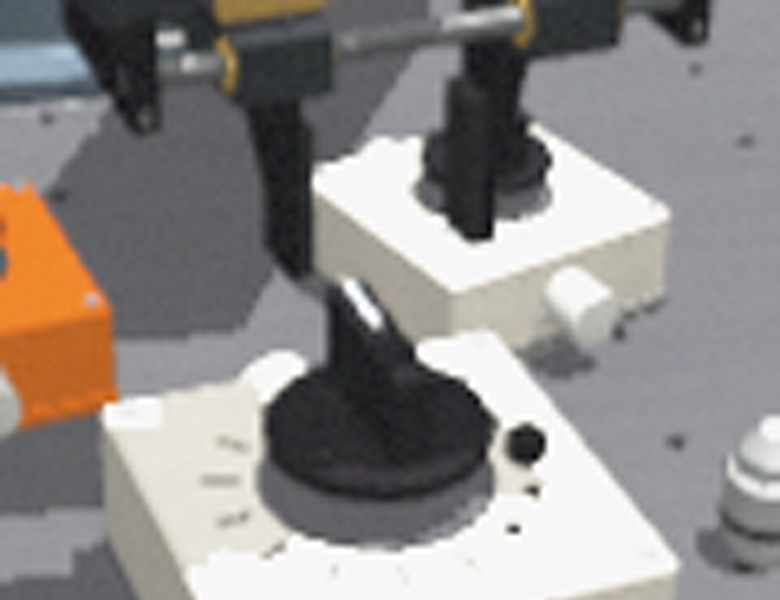

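The fingers straddle the bar symmetrically: tips at (295,270) and (475,235), bar top at (365,305). Descending.

Emit:
play_rows(
  rows=[
    [[0.02,0.0,0,0,0,0,0.05],[0.04,0.0,0,0,0,0,0.05],[0.05,0,0,0,0,0,0.05],[0.0575,0,0,0,0,0,0.05],[0.0575,0,0,0,0,0,0.05],[0.0575,0,0,0,0,0,0.05]],
  ],
)

```text
time_s: 3.8
position: [0.5318, 0.0798, 0.0957]
tcp_rot: [[0.001, -0.985, -0.175], [-0.0, -0.175, 0.985], [-1.0, -0.001, -0.0]]
force: [0.5, -0.7, 0.2]
opening: 0.579
```

```bash
python3 look.py s4
```

```text
pos [0.5318 0.0798 0.0957] F [ 0.5  -0.66  0.2 ] M [0.037 0.047 0.007] t 3.8 op 0.0504
yaw 100.06 shift [0.0007 0.0016 0.001 ] tilt 0.07
```

View pics/s4.png

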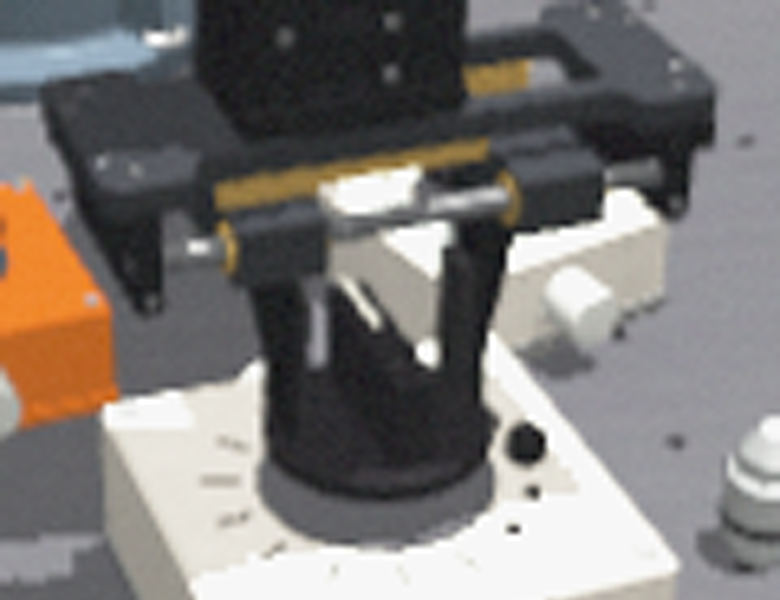

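Emit:
play_rows(
  rows=[
    [[0.0005,0.001,0.0007,0,0,0,0.03],[0.0005,0.001,0.0007,0,0,0,0.02],[0.0005,0.001,0.0007,0,0,0,0.02],[0.0005,0.001,0.0007,0,0,0,0.02],[0.0005,0.001,0.0007,0,0,0,0.02]],
  ],
)

```text
time_s: 4.35
position: [0.5302, 0.0802, 0.0946]
tcp_rot: [[0.0, -0.985, -0.174], [-0.0, -0.174, 0.985], [-1.0, -0.0, -0.0]]
force: [0.1, -0.2, 0.1]
opening: 0.254
```

```bash
python3 look.py s5
```

```text
pos [0.5302 0.0802 0.0946] F [ 0.11 -0.16  0.06] M [ 0.053  0.037 -0.003] t 4.35 op 0.0221
yaw 100.05 shift [-0.0004  0.0001  0.0003] tilt 0.01
```

View pics/s5.png

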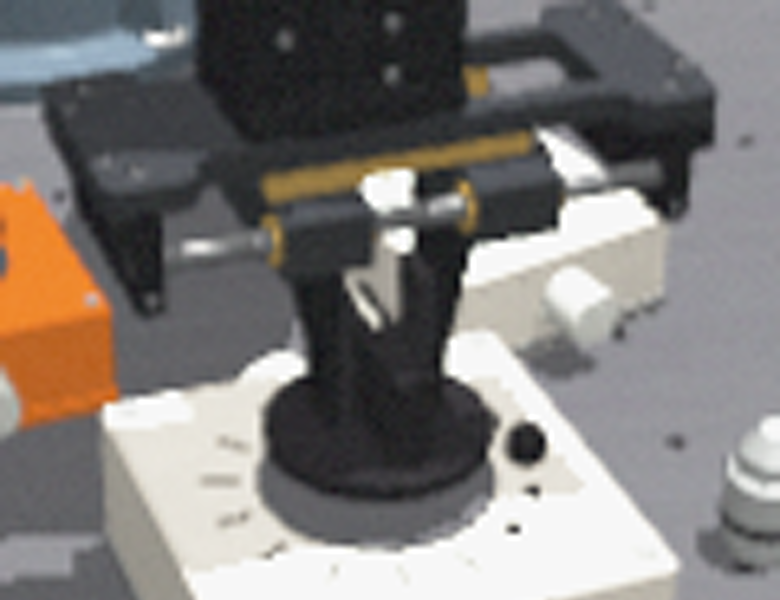

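The bar lies between the fingers with clearance on both sides. Closing.

Emit:
play_rows(
  rows=[
    [[0,0,0,0,0,0,0.015],[0,0,0,0,0,0,0.012],[0,0,0,0,0,0,0.008],[0,0,0,0,0,0,0.005],[0,0,0,0,0,0,0.005],[0,0,0,0,0,0,0.005]],
  ],
)

```text
time_s: 5.0
position: [0.53, 0.0807, 0.0946]
tcp_rot: [[-0.0, -0.985, -0.174], [0.001, -0.174, 0.985], [-1.0, 0.0, 0.001]]
force: [-0.7, 3.5, 0.7]
opening: 0.158
```

```bash
python3 look.py
```

```text
pos [0.53   0.0807 0.0946] F [-0.68  3.52  0.66] M [0.751 0.047 0.041] t 5.0 op 0.0137
yaw 100.04 shift [-0.0004 -0.     -0.0002] tilt 0.04
```

Emit:
play_rows(
  rows=[
    [[0.001,0,0.0004,0,0,0,0.005],[0.002,0,0.0004,0,0,0,0.005],[0.002,0,0.0004,0,0,0,0.005]],
  ],
)

```text
time_s: 5.3
position: [0.53, 0.0807, 0.0931]
tcp_rot: [[0.0, -0.985, -0.174], [0.0, -0.174, 0.985], [-1.0, -0.0, 0.0]]
force: [-1.9, 3.0, 5.2]
opening: 0.157
```

Emit:
play_rows(
  rows=[
    [[0.001,0,0,0,0,0,0.005],[0.002,0,0,0,0,0,0.005],[0.002,0,0,0,0,0,0.005]],
  ],
)

```text
time_s: 5.6
position: [0.53, 0.0807, 0.0913]
tcp_rot: [[0.0, -0.985, -0.174], [0.0, -0.174, 0.985], [-1.0, -0.0, 0.0]]
force: [-1.4, 3.2, 6.2]
opening: 0.157
```

Emit:
play_rows(
  rows=[
    [[0.0005,0,0,0,0,0,0.005],[0.001,0,0,0,0,0,0.005],[0.001,0,0,0,0,0,0.005]],
  ],
)

```text
time_s: 5.9
position: [0.53, 0.0807, 0.0904]
tcp_rot: [[0.0, -0.985, -0.174], [0.0, -0.174, 0.985], [-1.0, -0.0, 0.0]]
force: [-1.7, 3.3, 6.6]
opening: 0.16
```

Emit:
play_rows(
  rows=[
    [[0.0005,0,0,0,0,0,0.005],[0.0005,0,0,0,0,0,0.005]],
  ],
)

```text
time_s: 6.1
position: [0.53, 0.0807, 0.0899]
tcp_rot: [[0.0, -0.985, -0.174], [0.0, -0.174, 0.985], [-1.0, -0.0, -0.0]]
force: [-2.5, 2.3, 7.9]
opening: 0.157
```

Emit:
play_rows(
  rows=[
    [[0.0005,0,0,0,0,0,0.005],[0.0005,0,0,0,0,0,0.005]],
  ],
)

```text
time_s: 6.3
position: [0.53, 0.0807, 0.0894]
tcp_rot: [[0.0, -0.985, -0.175], [0.0, -0.175, 0.985], [-1.0, -0.0, 0.0]]
force: [-1.3, 3.5, 7.1]
opening: 0.156
```

Emit:
play_rows(
  rows=[
    [[0.0005,0,0,0,0,0,0.005],[0.0005,0,0,0,0,0,0.005]],
  ],
)

```text
time_s: 6.5
position: [0.53, 0.0807, 0.089]
tcp_rot: [[0.0, -0.985, -0.174], [0.0, -0.174, 0.985], [-1.0, -0.0, -0.0]]
force: [-2.8, 2.8, 8.3]
opening: 0.157
```

Emit:
play_rows(
  rows=[
    [[0.0005,0,0,0,0,0,0.005],[0.0005,0,0,0,0,0,0.005]],
  ],
)

```text
time_s: 6.7
position: [0.53, 0.0807, 0.0885]
tcp_rot: [[0.0, -0.985, -0.174], [0.0, -0.174, 0.985], [-1.0, -0.0, -0.0]]
force: [-1.5, 1.9, 6.9]
opening: 0.16
```

Emit:
play_rows(
  rows=[
    [[0.0005,0,0,0,0,0,0.005],[0.0005,0,0,0,0,0,0.005]],
  ],
)

```text
time_s: 6.9
position: [0.53, 0.0807, 0.088]
tcp_rot: [[0.0, -0.985, -0.174], [0.0, -0.174, 0.985], [-1.0, -0.0, -0.0]]
force: [-2.3, 2.2, 7.8]
opening: 0.158
```

Emit:
play_rows(
  rows=[
    [[0.0005,0,0,0,0,0,0.005],[0.0005,0,0,0,0,0,0.005]],
  ],
)

```text
time_s: 7.1
position: [0.53, 0.0807, 0.0875]
tcp_rot: [[0.0, -0.985, -0.174], [0.0, -0.174, 0.985], [-1.0, -0.0, -0.0]]
force: [-1.6, 3.5, 6.9]
opening: 0.159
```

Emit:
play_rows(
  rows=[
    [[0.0005,0,0,0,0,0,0.005],[0.0005,0,0,0,0,0,0.005]],
  ],
)

```text
time_s: 7.3
position: [0.53, 0.0807, 0.087]
tcp_rot: [[0.0, -0.985, -0.174], [0.0, -0.174, 0.985], [-1.0, -0.0, -0.0]]
force: [-2.1, 2.5, 8.2]
opening: 0.158
```

Emit:
play_rows(
  rows=[
    [[0.0005,0,0,0,0,0,0.005],[0.0005,0,0,0,0,0,0.005]],
  ],
)

```text
time_s: 7.5
position: [0.5301, 0.0807, 0.0865]
tcp_rot: [[0.0, -0.985, -0.174], [0.0, -0.174, 0.985], [-1.0, -0.0, -0.0]]
force: [-2.3, 2.7, 8.4]
opening: 0.158
```

```bash
python3 look.py s6
```

```text
pos [0.5301 0.0807 0.0865] F [-2.32  2.75  8.42] M [0.588 0.38  0.048] t 7.5 op 0.0137
yaw 100.05 shift [-0.0085  0.0001 -0.0002] tilt 0.02
```

View pics/s6.png

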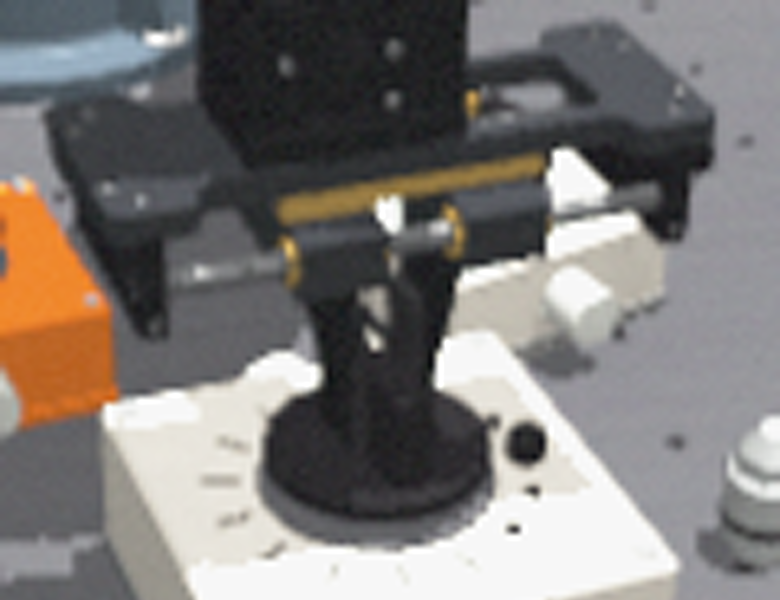

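The picture shows the skirt lower: its front edge is now at row ~518, against ~495 before. So the knob follows without slipping. I'll keep feeling for the stop.

Emit:
play_rows(
  rows=[
    [[0.0005,0,0,0,0,0,0.005],[0.0005,0,0,0,0,0,0.005]],
  ],
)

```text
time_s: 7.75
position: [0.53, 0.0807, 0.086]
tcp_rot: [[0.0, -0.985, -0.175], [0.0, -0.175, 0.985], [-1.0, -0.0, -0.0]]
force: [-1.3, 2.8, 8.7]
opening: 0.158
```

Emit:
play_rows(
  rows=[
    [[0.0005,0,0,0,0,0,0.005],[0.0005,0,0,0,0,0,0.005]],
  ],
)

```text
time_s: 7.95
position: [0.53, 0.0807, 0.0856]
tcp_rot: [[0.0, -0.985, -0.174], [0.0, -0.174, 0.985], [-1.0, -0.0, -0.0]]
force: [-1.9, 3.3, 8.7]
opening: 0.162
```

Emit:
play_rows(
  rows=[
    [[0.0005,0,0,0,0,0,0.005],[0.0005,0,0,0,0,0,0.005]],
  ],
)

```text
time_s: 8.15
position: [0.53, 0.0807, 0.0851]
tcp_rot: [[0.0, -0.985, -0.174], [0.0, -0.174, 0.985], [-1.0, -0.0, -0.0]]
force: [-2.2, 2.7, 8.6]
opening: 0.155
```

Emit:
play_rows(
  rows=[
    [[0.0004,0,0,0,0,0,0.005],[0.0004,0,0,0,0,0,0.005]],
  ],
)

```text
time_s: 8.35
position: [0.5301, 0.0807, 0.0847]
tcp_rot: [[0.0, -0.985, -0.175], [0.0, -0.175, 0.985], [-1.0, -0.0, -0.0]]
force: [-1.5, 3.0, 7.9]
opening: 0.155
```

Emit:
play_rows(
  rows=[
    [[0.0004,0,0,0,0,0,0.005],[0.0004,0,0,0,0,0,0.005]],
  ],
)

```text
time_s: 8.55
position: [0.53, 0.0807, 0.0843]
tcp_rot: [[0.0, -0.985, -0.175], [0.0, -0.175, 0.985], [-1.0, -0.0, -0.0]]
force: [-2.1, 2.6, 8.9]
opening: 0.155
```

Emit:
play_rows(
  rows=[
    [[0.0004,0,0,0,0,0,0.005],[0.0004,0,0,0,0,0,0.005]],
  ],
)

```text
time_s: 8.75
position: [0.5301, 0.0807, 0.084]
tcp_rot: [[0.0, -0.985, -0.174], [0.0, -0.174, 0.985], [-1.0, -0.0, -0.0]]
force: [-2.0, 2.2, 8.2]
opening: 0.161
```

Emit:
play_rows(
  rows=[
    [[0.0004,0,0,0,0,0,0.005],[0.0004,0,0,0,0,0,0.005]],
  ],
)

```text
time_s: 8.95
position: [0.5301, 0.0807, 0.0836]
tcp_rot: [[0.0, -0.985, -0.175], [0.0, -0.175, 0.985], [-1.0, -0.0, -0.0]]
force: [-2.4, 3.1, 9.0]
opening: 0.158
```

Emit:
play_rows(
  rows=[
    [[0.0004,0,0,0,0,0,0.005],[0.0004,0,0,0,0,0,0.005]],
  ],
)

```text
time_s: 9.15
position: [0.5301, 0.0807, 0.0832]
tcp_rot: [[0.001, -0.985, -0.175], [-0.0, -0.175, 0.985], [-1.0, -0.001, -0.0]]
force: [-2.1, 3.8, 9.5]
opening: 0.16
```

Emit:
play_rows(
  rows=[
    [[0.0003,0,0,0,0,0,0.005],[0.0003,0,0,0,0,0,0.005]],
  ],
)

```text
time_s: 9.35
position: [0.5301, 0.0807, 0.0829]
tcp_rot: [[0.0, -0.985, -0.174], [0.0, -0.174, 0.985], [-1.0, -0.0, -0.0]]
force: [-2.4, 2.7, 8.7]
opening: 0.155
```

Emit:
play_rows(
  rows=[
    [[0.0003,0,0,0,0,0,0.005],[0.0003,0,0,0,0,0,0.005]],
  ],
)

```text
time_s: 9.55
position: [0.53, 0.0807, 0.0826]
tcp_rot: [[0.0, -0.985, -0.175], [0.0, -0.175, 0.985], [-1.0, -0.0, -0.0]]
force: [-2.4, 3.4, 9.1]
opening: 0.161
```

Emit:
play_rows(
  rows=[
    [[0.0003,0,0,0,0,0,0.005],[0.0003,0,0,0,0,0,0.005]],
  ],
)

```text
time_s: 9.75
position: [0.5301, 0.0807, 0.0824]
tcp_rot: [[0.001, -0.985, -0.174], [0.0, -0.174, 0.985], [-1.0, -0.001, -0.0]]
force: [-2.8, 3.0, 9.5]
opening: 0.16
```

Emit:
play_rows(
  rows=[
    [[0.0003,0,0,0,0,0,0.005],[0.0003,0,0,0,0,0,0.005]],
  ],
)

```text
time_s: 9.95
position: [0.53, 0.0807, 0.082]
tcp_rot: [[0.0, -0.985, -0.175], [0.0, -0.175, 0.985], [-1.0, -0.0, -0.0]]
force: [-2.6, 2.8, 9.0]
opening: 0.155
```

Emit:
play_rows(
  rows=[
    [[0.0003,0,0,0,0,0,0.005],[0.0003,0,0,0,0,0,0.005]],
  ],
)

```text
time_s: 10.15
position: [0.5301, 0.0807, 0.0817]
tcp_rot: [[0.0, -0.985, -0.174], [-0.0, -0.174, 0.985], [-1.0, -0.0, -0.0]]
force: [-1.6, 3.0, 9.3]
opening: 0.159
```

Emit:
play_rows(
  rows=[
    [[0.0003,0,0,0,0,0,0.005],[0.0003,0,0,0,0,0,0.005]],
  ],
)

```text
time_s: 10.35
position: [0.5301, 0.0807, 0.0815]
tcp_rot: [[0.001, -0.985, -0.175], [-0.0, -0.175, 0.985], [-1.0, -0.0, -0.0]]
force: [-2.9, 3.2, 10.2]
opening: 0.157
```

Emit:
play_rows(
  rows=[
    [[0.0003,0,0,0,0,0,0.005],[0.0003,0,0,0,0,0,0.005]],
  ],
)

```text
time_s: 10.55
position: [0.5301, 0.0807, 0.0814]
tcp_rot: [[0.001, -0.985, -0.175], [-0.0, -0.175, 0.985], [-1.0, -0.001, -0.0]]
force: [-3.3, 3.1, 11.1]
opening: 0.16
```

```bash
python3 look.py s7
```

```text
pos [0.5301 0.0807 0.0814] F [-3.27  3.1  11.13] M [0.615 0.527 0.012] t 10.55 op 0.0139
yaw 100.05 shift [-0.0136  0.0001 -0.0002] tilt 0.04
```

View pics/s7.png

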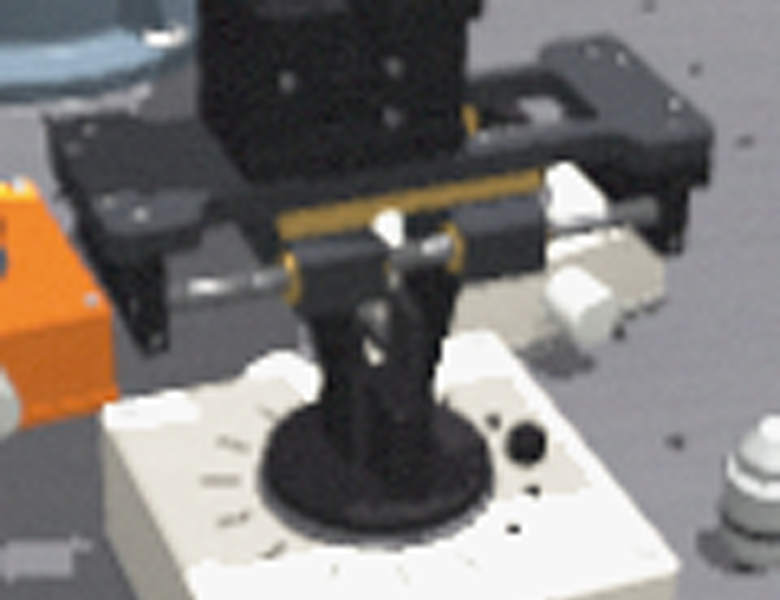

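Force is 11.1 N and the tool now moves only about 0.1 mm per 0.3 mm commanded, so this is the bottom stop, at 13.2 mm. I'll ease up 0.4 mm, which stays in the free zone, and turn the first click.

Emit:
play_rows(
  rows=[
    [[-0.0004,0,0,0,0,0,0.005],[-0.0004,0,0,4,0,0,0.005],[-0.0004,0,0,8,0,0,0.005],[-0.0004,0,0,12,0,0,0.005]],
  ],
)

```text
time_s: 11.0
position: [0.5296, 0.0819, 0.0814]
tcp_rot: [[-0.0, -0.999, 0.034], [0.001, 0.034, 0.999], [-1.0, 0.0, 0.001]]
force: [-2.2, 8.1, 7.5]
opening: 0.171
```

```bash
python3 look.py
```

```text
pos [0.5296 0.0819 0.0814] F [-2.23  8.05  7.48] M [1.283 0.349 0.704] t 11.0 op 0.0149
yaw 88.04 shift [-0.0136 -0.0004 -0.0014] tilt 0.07
```

Emit:
play_rows(
  rows=[
    [[0,0,0,-3,0,0,0.005],[0,0,0,-3,0,0,0.005]],
  ],
)

```text
time_s: 11.2
position: [0.5296, 0.0811, 0.0813]
tcp_rot: [[-0.0, -1.0, -0.02], [0.0, -0.02, 1.0], [-1.0, 0.0, 0.0]]
force: [-2.1, 3.5, 9.3]
opening: 0.158
```

```bash
python3 look.py s8
```

```text
pos [0.5296 0.0811 0.0813] F [-2.12  3.55  9.31] M [0.816 0.427 0.168] t 11.2 op 0.0137
yaw 91.12 shift [-0.0137 -0.0004 -0.0006] tilt 0.03
```

View pics/s8.png

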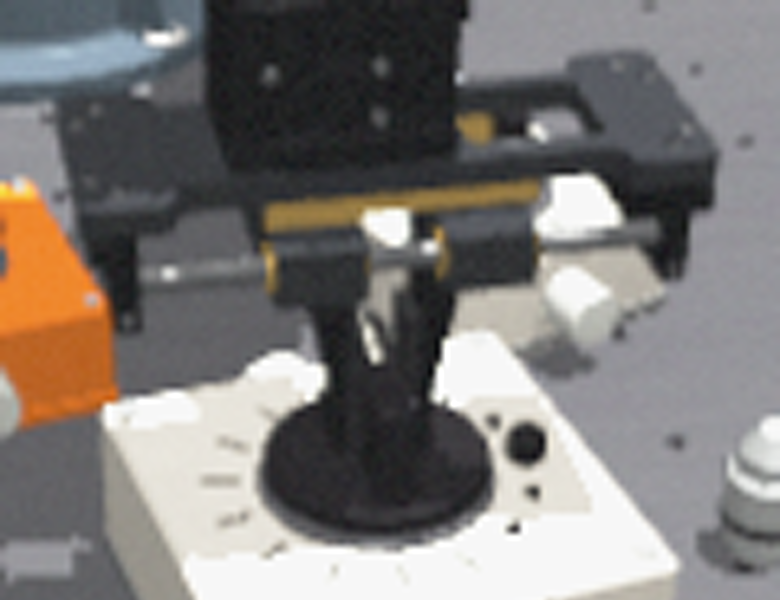

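Emit:
play_rows(
  rows=[
    [[0,0,0,1,0,0,0.005],[0,0,0,1,0,0,0.005]],
  ],
)

```text
time_s: 11.45
position: [0.5296, 0.081, 0.0813]
tcp_rot: [[-0.0, -1.0, -0.0], [0.0, -0.0, 1.0], [-1.0, 0.0, 0.0]]
force: [-2.6, 3.7, 7.8]
opening: 0.156
```

```bash
python3 look.py
```

```text
pos [0.5296 0.081  0.0813] F [-2.65  3.68  7.83] M [0.846 0.402 0.016] t 11.45 op 0.0136
yaw 90.03 shift [-0.0137 -0.0004 -0.0005] tilt 0.03
```

At 10° statically the moment is nil, so there is no wall and the earlier moment was a transient of fast turning. Continuing slowly.

Emit:
play_rows(
  rows=[
    [[0,0,0,1,0,0,0.005],[0,0,0,2,0,0,0.005],[0,0,0,3,0,0,0.005],[0,0,0,4,0,0,0.005],[0,0,0,5,0,0,0.005],[0,0,0,6,0,0,0.005],[0,0,0,7,0,0,0.005],[0,0,0,7,0,0,0.005]],
  ],
)

```text
time_s: 12.25
position: [0.5297, 0.0811, 0.0813]
tcp_rot: [[-0.0, -0.993, 0.122], [0.001, 0.122, 0.993], [-1.0, 0.0, 0.001]]
force: [-2.9, 3.5, 7.4]
opening: 0.158
```

```bash
python3 look.py
```

```text
pos [0.5297 0.0811 0.0813] F [-2.86  3.54  7.36] M [ 0.908  0.47  -0.029] t 12.25 op 0.0137
yaw 83.0 shift [-0.0137 -0.0004 -0.0005] tilt 0.04
```

Emit:
play_rows(
  rows=[
    [[0,0,0,1.5,0,0,0.005],[0,0,0,3,0,0,0.005],[0,0,0,4.5,0,0,0.005],[0,0,0,6,0,0,0.005],[0,0,0,7,0,0,0.005],[0,0,0,7,0,0,0.005]],
  ],
)

```text
time_s: 12.85
position: [0.5297, 0.0813, 0.0813]
tcp_rot: [[-0.0, -0.97, 0.242], [0.001, 0.242, 0.97], [-1.0, 0.0, 0.001]]
force: [-2.5, 4.0, 8.4]
opening: 0.158
```

```bash
python3 look.py s9
```

```text
pos [0.5297 0.0813 0.0813] F [-2.49  3.97  8.39] M [1.058 0.371 0.029] t 12.85 op 0.0138
yaw 76.0 shift [-0.0137 -0.0004 -0.0007] tilt 0.06
```

View pics/s9.png

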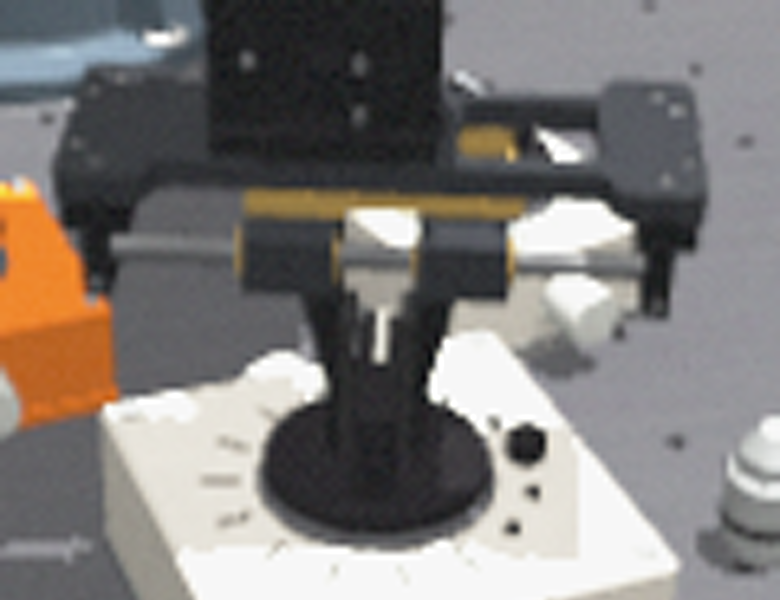

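One click done. The knob follows the hand: the pointer line on top is at (380,335). Second click:

Emit:
play_rows(
  rows=[
    [[0,0,0,2,0,0,0.005],[0,0,0,4,0,0,0.005],[0,0,0,6,0,0,0.005],[0,0,0,8,0,0,0.005],[0,0,0,10,0,0,0.005],[0,0,0,12,0,0,0.005],[0,0,0,14,0,0,0.005],[0,0,0,16,0,0,0.005],[0,0,0,18,0,0,0.005],[0,0,0,20,0,0,0.005],[0,0,0,22,0,0,0.005],[0,0,0,24,0,0,0.005]],
  ],
)

```text
time_s: 14.1
position: [0.5296, 0.0819, 0.0812]
tcp_rot: [[-0.0, -0.787, 0.617], [0.002, 0.617, 0.787], [-1.0, 0.002, 0.001]]
force: [-1.6, 7.5, 7.7]
opening: 0.157
```

```bash
python3 look.py
```

```text
pos [0.5296 0.0819 0.0812] F [-1.59  7.53  7.68] M [1.482 0.332 0.035] t 14.1 op 0.0136
yaw 51.9 shift [-0.0138 -0.0011 -0.0008] tilt 0.12
```

Emit:
play_rows(
  rows=[
    [[0,0.0002,0.0002,2,0,0,0.005],[0,0.0003,0.0004,4,0,0,0.005],[0,0.0003,0.0004,6,0,0,0.005],[0,0.0003,0.0004,8,0,0,0.005],[0,0.0003,0.0004,10,0,0,0.005],[0,0.0003,0.0004,12,0,0,0.005],[0,0.0003,0.0004,14,0,0,0.005],[0,0.0003,0.0004,16,0,0,0.005],[0,0.0003,0.0004,18,0,0,0.005],[0,0.0003,0.0004,20,0,0,0.005],[0,0.0003,0.0004,22,0,0,0.005],[0,0.0003,0.0004,24,0,0,0.005]],
  ],
)

```text
time_s: 15.3
position: [0.5302, 0.0823, 0.0813]
tcp_rot: [[0.001, -0.468, 0.884], [0.002, 0.884, 0.468], [-1.0, 0.001, 0.002]]
force: [-2.0, 7.2, 7.9]
opening: 0.158
```

```bash
python3 look.py
```

```text
pos [0.5302 0.0823 0.0813] F [-1.96  7.21  7.9 ] M [1.521 0.273 0.062] t 15.3 op 0.0138
yaw 27.89 shift [-0.0137 -0.0015 -0.001 ] tilt 0.13
```

Emit:
play_rows(
  rows=[
    [[0,0.0003,0.0001,2,0,0,0.005],[0,0.0005,0.0002,4,0,0,0.005],[0,0.0005,0.0002,6,0,0,0.005],[0,0.0005,0.0002,8,0,0,0.005],[0,0.0005,0.0002,10,0,0,0.005],[0,0.0005,0.0002,12,0,0,0.005],[0,0.0005,0.0002,14,0,0,0.005],[0,0.0005,0.0002,16,0,0,0.005],[0,0.0005,0.0002,18,0,0,0.005],[0,0.0005,0.0002,20,0,0,0.005],[0,0.0005,0.0002,22,0,0,0.005],[0,0.0005,0.0002,24,0,0,0.005]],
  ],
)

```text
time_s: 16.5
position: [0.5309, 0.0826, 0.0814]
tcp_rot: [[0.002, -0.068, 0.998], [0.002, 0.998, 0.068], [-1.0, 0.001, 0.002]]
force: [-0.0, 6.5, 7.6]
opening: 0.162
```

Emit:
play_rows(
  rows=[
    [[0,0,0,0,0,0,0.005],[0,0,0,0,0,0,0.005],[0,0,0,0,0,0,0.005],[0,0,0,0,0,0,0.005]],
  ],
)

```text
time_s: 16.9
position: [0.5309, 0.0826, 0.0814]
tcp_rot: [[0.002, -0.07, 0.998], [0.002, 0.998, 0.07], [-1.0, 0.001, 0.002]]
force: [-0.8, 5.8, 7.1]
opening: 0.158
```

```bash
python3 look.py s10
```

```text
pos [0.5309 0.0826 0.0814] F [-0.76  5.8   7.1 ] M [1.267 0.141 0.075] t 16.9 op 0.0138
yaw 3.99 shift [-0.0136 -0.002  -0.001 ] tilt 0.16
```

View pics/s10.png

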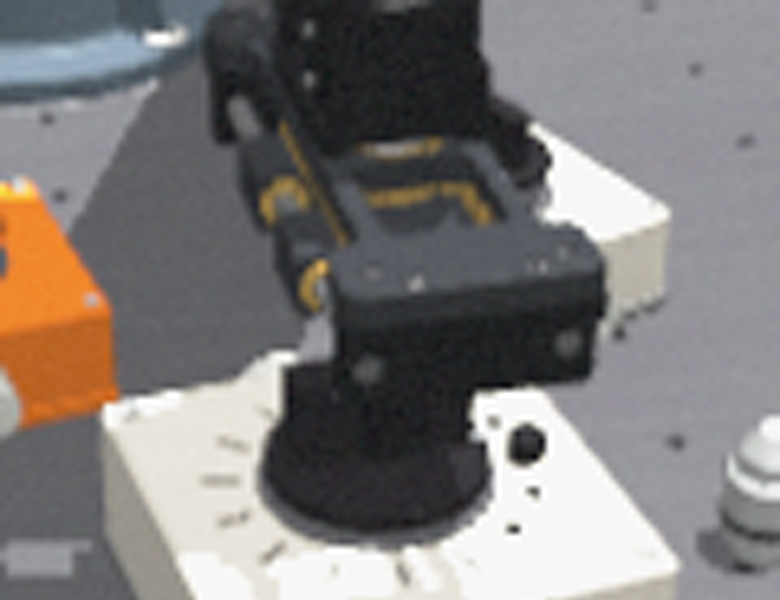

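Four clicks made: total turn 96.05°, with the bar along the marker direction. Letting the knob up.

Emit:
play_rows(
  rows=[
    [[-0.001,0,0,0,0,0,0.005],[-0.002,0,0,0,0,0,0.005],[-0.003,0,0,0,0,0,0.005],[-0.004,0,0,0,0,0,0.005],[-0.005,0,0,0,0,0,0.005],[-0.006,0,0,0,0,0,0.005],[-0.007,0,0,0,0,0,0.005],[-0.008,0,0,0,0,0,0.005]],
  ],
)

```text
time_s: 17.75
position: [0.5309, 0.0826, 0.0887]
tcp_rot: [[0.002, -0.07, 0.998], [0.002, 0.998, 0.07], [-1.0, 0.002, 0.002]]
force: [0.4, 5.5, 1.9]
opening: 0.159
```

Emit:
play_rows(
  rows=[
    [[-0.001,0,0,0,0,0,0.005],[-0.002,0,0,0,0,0,0.005],[-0.003,0,0,0,0,0,0.005],[-0.004,0,0,0,0,0,0.005],[-0.004,0,0,0,0,0,0.005]],
  ],
)

```text
time_s: 18.25
position: [0.5308, 0.0826, 0.0928]
tcp_rot: [[0.002, -0.069, 0.998], [0.002, 0.998, 0.069], [-1.0, 0.002, 0.002]]
force: [0.4, 5.4, 2.5]
opening: 0.157
```

```bash
python3 look.py
```

```text
pos [0.5308 0.0826 0.0928] F [0.41 5.36 2.55] M [ 1.275 -0.04  -0.019] t 18.25 op 0.0136
yaw 3.98 shift [-0.0022 -0.002  -0.001 ] tilt 0.15
```

Emit:
play_rows(
  rows=[
    [[-0.0007,0,0,0,0,0,0.005],[-0.0013,0,0,0,0,0,0.005],[-0.0013,0,0,0,0,0,0.005]],
  ],
)

```text
time_s: 18.55
position: [0.5308, 0.0826, 0.0938]
tcp_rot: [[0.002, -0.07, 0.998], [0.002, 0.998, 0.07], [-1.0, 0.002, 0.002]]
force: [0.9, 6.1, 0.2]
opening: 0.16
```

Emit:
play_rows(
  rows=[
    [[0,0,0,0,0,0,0.012],[0,0,0,0,0,0,0.016],[0,0,0,0,0,0,0.022],[0,0,0,0,0,0,0.03],[0,0,0,0,0,0,0.04],[0,0,0,0,0,0,0.04],[0,0,0,0,0,0,0.04]],
  ],
)

```text
time_s: 19.25
position: [0.53, 0.0815, 0.0936]
tcp_rot: [[-0.0, -0.07, 0.998], [-0.0, 0.998, 0.07], [-1.0, -0.0, -0.0]]
force: [0.4, 0.4, -0.2]
opening: 0.442
```

```bash
python3 look.py s11
```

```text
pos [0.53   0.0815 0.0936] F [ 0.36  0.38 -0.19] M [-0.115  0.057 -0.016] t 19.25 op 0.0384
yaw 4.04 shift [-0.0014 -0.001  -0.0001] tilt 0.01
```

View pics/s11.png

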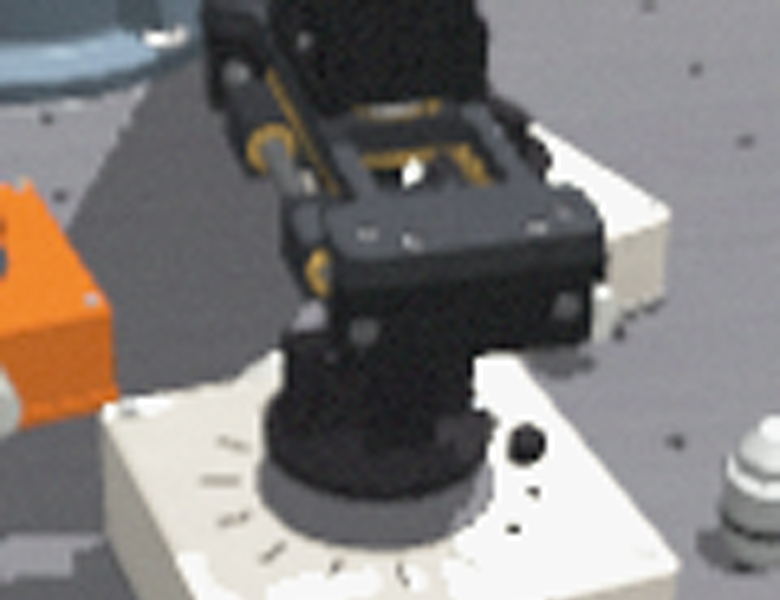

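The knob is up again, with the skirt edge back at its first height (row ~495). The fingers are open. Retreating straight up, then aside.

Emit:
play_rows(
  rows=[
    [[-0.01,0,0,0,0,0,0.045],[-0.03,0,0,0,0,0,0.045],[-0.06,0,0,0,0,0,0.045],[-0.1,0,0,0,0,0,0.045],[-0.12,0.04,0,0,0,0,0.045],[-0.12,0.08,0,0,0,0,0.045],[-0.12,0.12,0,0,0,0,0.045],[-0.12,0.16,0,0,0,0,0.045],[-0.12,0.2,0,0,0,0,0.045],[-0.12,0.24,0,0,0,0,0.045],[-0.12,0.28,0,0,0,0,0.045],[-0.12,0.3,0,0,0,0,0.045]],
  ],
)

```text
time_s: 20.5
position: [0.5081, 0.384, 0.2144]
tcp_rot: [[0.001, -0.073, 0.997], [0.001, 0.997, 0.073], [-1.0, 0.001, 0.001]]
force: [1.1, -0.4, -0.5]
opening: 0.521
```

Emit:
play_rows(
  rows=[
    [[0,0,0,0,0,0,0.045],[0,0,0,0,0,0,0.045],[0,0,0,0,0,0,0.045]],
  ],
)

```text
time_s: 20.8
position: [0.509, 0.3792, 0.2137]
tcp_rot: [[-0.001, -0.069, 0.998], [-0.001, 0.998, 0.069], [-1.0, -0.001, -0.001]]
force: [0.4, 0.7, 0.2]
opening: 0.518
```

```bash
python3 look.py s12; python3 - <<'E'
from h import *
c=capture("top")
cv2.imwrite("pics/t12.png",cv2.resize(c["pixels"][155:259,195:299,::-1],(600,600),interpolation=cv2.INTER_CUBIC))
E
```

```text
pos [0.509  0.3792 0.2137] F [0.4  0.66 0.22] M [-0.09   0.065 -0.019] t 20.8 op 0.0451
yaw 3.97 shift [ 0.119  -0.2993  0.0004] tilt 0.07
```

View pics/t12.png

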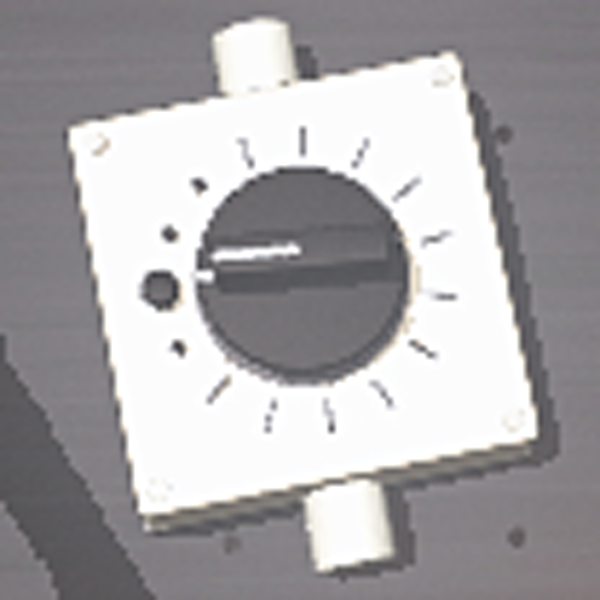

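View pics/s12.png

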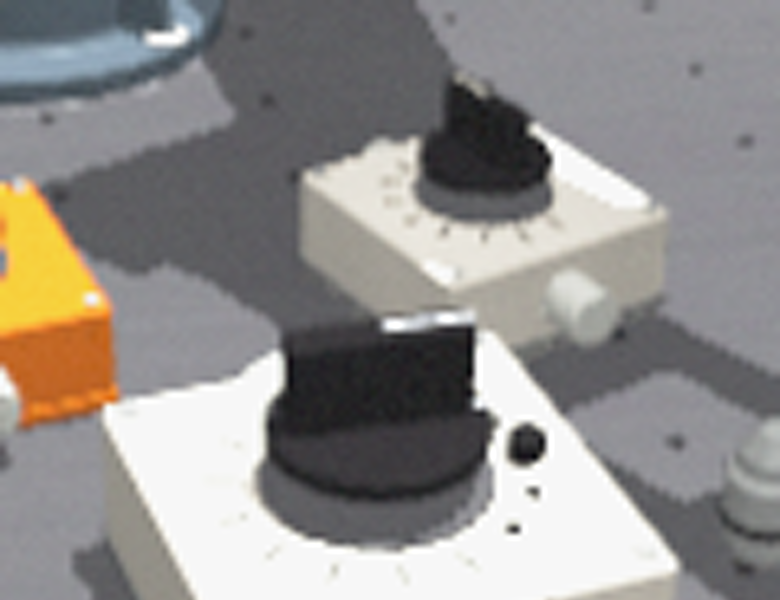

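In the top picture the skirt's white tick (203,275) points at the marker (160,290), and the knob is up. One numeric check, then I'll hand in.

```bash
python3 - <<'E'
from h import *
c=np.load("top.npy",allow_pickle=True).item()
f=lambda u,v:(195+(u+.5)*104/600-.5,155+(v+.5)*104/600-.5)
m=np.array([.5302,.0806]); ang=lambda p,z:np.degrees(np.arctan2(*(ray(c,f(*p),z)[:2]-m)[::-1]))
print("tick",ang((203,275),.089),"line end",ang((215,254),.123),"marker",ang((160,290),.075))
print(hand_in())
E
```

```text
tick 91.92956966549485 line end 90.15939696994052 marker 94.30216100949787
the job is handed in; nothing more can be done
None
```

The job is handed in: the large white attenuator's knob was turned four clicks clockwise to the black marker button, let up and released. No verdict came back, so the points below are my own measurements.

- **Pressing in:** I gripped the knob and felt the bottom stop at about 13.2 mm, with 11.1 N on the tool. I then eased up 0.4 mm before turning.
- **Turning:** The hand turned 96° in total, which is four clicks. The fingers stayed closed on the bar apart from the moment described under "One doubt".
- **Letting go:** I raised the knob while still holding it, and the push on the tool fell to about 0 N. I then opened the fingers and moved clear.

**Last checks:**
- In the top picture the pointer reads about 90–92° and the marker 94°. That is at most about 4 mm at the scale, against the 8 mm allowed.
- The knob's skirt is back at its starting height in the pictures.
- The robot touches nothing.
- I did not measure the bystanders again. The arm stayed well above them and felt no contact.

**One doubt:** Early in the first click I turned too fast. For a moment the tool read a twist of 0.7 N m, well above the 0.1 N m expected, and the fingers were forced open by about 1 mm. It was gone once I stopped, and 10° was free to turn, so I took it for a passing effect of the speed and turned slowly from there. I could not measure the force on the lock itself, so I can't confirm it stayed under 12 N at that moment.

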